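# Count along the tin rack and park the loaf tin in the third gap

## Task

Run a fingertip along the rail on top of the rack's back panel, starting at the end with the loop handle and counting every gap, full or empty: touch the rail behind the first, the second and the third gap in turn, and no farther. Then push the loose loaf tin along the table into that third gap until it is fully home against the back panel. Do not lift or tip the tin, and leave the parked tins and everything else where they are.

Things in the scene. Friction and masses are not known exactly. Their poses are not given: they have to be found in the camera images.
- tin: dark steel mini loaf tin, open-topped, 72 long (its x) x 42 wide (its y) x 38 mm high, straight 3 mm walls, about 0.14 kg; the one standing on the table in front of the rack. Origin: centre of its underside, z up. Both ends are alike. It slides on the bare table under a light push and stops when the push stops.
- rack: fixed steel tin rack: 7 upright dividers (6 mm thick, 34 high) before a back panel make 6 gaps along its y, 54 mm clear, 60 centre to centre, open on top and to the robot (-x), no floor. Origin: on the table at mid row; x points into the gaps. Dividers span x = -24 to +42 mm, panel face at x = +42: a tin fully home has its centre at x = +6 and juts 6 mm out of the dividers.
- end_handle: fixed end plate of the rack (80 x 10 x 40 mm) that carries an upright loop handle of round bar (grip 18 mm thick along x) reaching 91 mm above the table; it may be at either end of the row, 190 mm from the rack's origin along its y. The gaps are counted from this end. Origin: under the plate, z = 0.
- end_plain: the like end plate without a handle, at the other end of the row.
- parked_1: dark steel mini loaf tin, open-topped, 72 long (its x) x 42 wide (its y) x 38 mm high, straight 3 mm walls, about 0.14 kg, already parked in a gap: leave it.
- parked_2: a second parked tin, the same: leave it.
- seed_jar: glass jar, 60 mm across, 95 mm high, a bystander. Origin: centre of underside.
- cutter: steel ring cutter, 64 mm across, 40 mm high, a bystander. Origin: centre of underside.
- brush: pastry brush lying down, a bystander. Origin: underside near mid-length.
- scraper: dough scraper lying flat, blade 75 x 110 mm with a wooden handle along one side, a bystander. Origin: underside of the blade.
- egg_bowl: white bowl, 100 mm across, 45 mm high, a bystander. Origin: centre of underside.
- shaker: metal can, 52 mm across, 85 mm high, a bystander. Origin: centre of underside.
- rail_a: stretch of the rack's flat rail behind gap a of the row (a is the +y, f the -y end of the rack; count from the handle, wherever it is). The rail tops the back panel, 60 mm above the table, 18 mm deep, one smooth level strip; this stretch is 60 mm long. Origin: middle of its top face, in line with the gap's middle; axes as the rack's.
- rail_b: stretch of the rack's flat rail behind gap b of the row (a is the +y, f the -y end of the rack; count from the handle, wherever it is). The rail tops the back panel, 60 mm above the table, 18 mm deep, one smooth level strip; this stretch is 60 mm long. Origin: middle of its top face, in line with the gap's middle; axes as the rack's.
- rail_c: stretch of the rack's flat rail behind gap c of the row (a is the +y, f the -y end of the rack; count from the handle, wherever it is). The rail tops the back panel, 60 mm above the table, 18 mm deep, one smooth level strip; this stretch is 60 mm long. Origin: middle of its top face, in line with the gap's middle; axes as the rack's.
- rail_d: stretch of the rack's flat rail behind gap d of the row (a is the +y, f the -y end of the rack; count from the handle, wherever it is). The rail tops the back panel, 60 mm above the table, 18 mm deep, one smooth level strip; this stretch is 60 mm long. Origin: middle of its top face, in line with the gap's middle; axes as the rack's.
- rail_e: stretch of the rack's flat rail behind gap e of the row (a is the +y, f the -y end of the rack; count from the handle, wherever it is). The rail tops the back panel, 60 mm above the table, 18 mm deep, one smooth level strip; this stretch is 60 mm long. Origin: middle of its top face, in line with the gap's middle; axes as the rack's.
- rail_f: stretch of the rack's flat rail behind gap f of the row (a is the +y, f the -y end of the rack; count from the handle, wherever it is). The rail tops the back panel, 60 mm above the table, 18 mm deep, one smooth level strip; this stretch is 60 mm long. Origin: middle of its top face, in line with the gap's middle; axes as the rack's.

How it is judged:
By the outcome, as a careful person would: the job done as asked, in the order asked, and still so for the second after the job is handed in, with the robot touching nothing.
It also fails if it takes over 61 s, if anything falls off the work surface, if the arm or the gripper's body presses on something with over 40 N, if the wrist force passes 120 N, or if a joint passes its speed limit or range.

## Robot

A 6-joint arm with a two-finger parallel gripper is mounted at the origin on the work surface. World frame = base frame: x ahead of the robot, y to its left, z up, the work surface at z = 0. Lengths are in m, angles in degrees, forces in N, time in s.
With the tool pointing down it reaches from about 0.4 to 0.825 m from the base axis. Payload 7 kg.
Tool frame: the origin (TCP) lies between the finger pads; the fingertips stand 22 mm ahead of it and the grasp point (between the pads) lies 3 mm ahead of it; z points along the fingers, y is the line along which they close (so a half turn about z gives the same grasp; the last joint's range is limited). The gripper opens to 88 mm and grips with 3 to 60 N. Pads are 19 mm wide; open, the fingers measure 130 mm over their backs; the gripper's body (78 mm by 193 mm) begins 47 mm behind the grasp point.
Start: joints at [-60.671, 20.546, 0.682, 0, -70.136, -16.507], TCP at [0.15, -0.658, 0.249] pointing down, gripper open.
Joint ranges: [-176.03, 176.03], [-82.01, 121.73], [-58.28, 71.71], [-173.87, 95.51], [-174.79, -0.11], [-173.66, 173.66]. Speed limits (degrees/s): [136.94, 136.94, 172.46, 180, 180, 180].

## Interface

Orientations are given as [roll, pitch, yaw] about the fixed x, y, z axes, in that order (R = Rz(yaw) Ry(pitch) Rx(roll)).
In Python, from plant import ctrl gives the robot as it stands.
- The arm moves only by the tool apply_moves, never from a script. Its argument "targets" is a list of rows, each an object with "travel": the shift along the tool's x, y, z in mm, a list of three; "roll": the turn about the tool's z in degrees; "jaw": the finger opening in mm, from 0 to 87.6. In form: [{"travel": [tx, ty, tz], "roll": roll, "jaw": jaw}, ...]. A call has 1 to 10 rows; each row shifts and turns the commanded pose from where the row before left it, along the tool's axes as they then stand; what a row does not reach is not made up. A row lasts 1/10 s, in which the tool goes at most 50 mm and 8.59 degrees, less where a joint would pass 70% of its speed; a pose out of reach is approached as far as the arm can. A call with a gripper value outside its range is refused whole. The fingers move at their own pace and stop on an object; the grip force is fixed at half the most. Time passes only in rows, so rows that do not move let the fingers close. It gives the time, the measured TCP pose, the force, the opening and the grip force at its end, in the units of the state.
- ctrl.get_obs(): the state, without advancing time (a new reading comes with each control period).
- ctrl.snapshot(name): name is "side" or "top" or "wrist"; returns the picture (384x512x3 uint8, red, green, blue); there is no depth.
- ctrl.calibration(name): a dict with "K" (3x3 intrinsics, pixels), "dist_coeffs" ([k1, k2, p1, p2, k3] as OpenCV has them; the pictures are not rectified), "extrinsics" (4x4, takes a point from camera to world coordinates); the wrist camera has in their place "hand_eye" (4x4, takes a point from camera to tool coordinates, whose origin is the TCP and whose axes are the flange's). Camera axes: x right, y down, z forward; pixel columns grow to the right and rows downward; lengths in m; the calibration is good to about 2 mm. A picture is of the moment at which its call begins: read the wrist's pose just before it. calibration takes no time and is no camera call.
- ctrl.close_job(): hands the job in; it is judged then, once.
The state is a dict: "clock": time; "joint_pos": joint angles; "qvel": joint speeds; "tau": joint torques, N m; "tool_pos": TCP position; "orientation": TCP orientation; "force": force on the tool from outside, world axes, zero at the start; "moment": the same for the moment, N m; "opening": finger opening in m; "gripper_force": force on a finger pad.
Only numpy, scipy, OpenCV 4.12 (cv2) and the standard library are available. Lean on these libraries where they do the work, as an engineer would, in place of code of your own. Each camera call takes 0.05 s, during which the arm holds its last target. There are 200 camera calls.

## Working session

There is one attempt and no reset: what is moved stays moved. The work goes in short steps, Python scripts to look and compute and a tool call to move; the robot and the scene stay as the last step left them, time stands still between calls to the robot, and variables do not carry over. Pictures are saved under pics/ and viewed, at most 10 in all, crops included, and the job is handed in when it is done.

Besides the shell and the picture viewer there is one more tool, called after ">>>" in YAML: its name, and indented under it one key for each argument. apply_moves: Moves the arm, as the interface text tells. Its arguments: {"type":"object","properties":{"targets":{"type":"array","items":{"type":"object","properties":{"travel":{"type":"array","items":{"type":"number"}},"roll":{"type":"number"},"jaw":{"type":"number"}}}}},"required":["targets"]}

```bash
mkdir -p pics; ls; python3 - <<'E'
from plant import ctrl
import cv2,numpy as np
o=ctrl.get_obs();print(o['clock'],o['tool_pos'],o['orientation'],o['opening'])
for n in('top','side'):
    im=ctrl.snapshot(n);cv2.imwrite(f'pics/{n}.png',im[...,::-1])
    c=ctrl.calibration(n);print(n,c)
print(ctrl.calibration('wrist'))
E
```

```text
pics
0.0 [ 0.14967621 -0.65772794  0.24762839] [ 1.79905072e+02 -1.09545269e-02 -1.67181634e+02] 0.0874338665559473
top {'K': array([[499.77735436,   0.        , 254.90819514],
       [  0.        , 499.77735436, 196.31097984],
       [  0.        ,   0.        ,   1.        ]]), 'dist_coeffs': array([-0.17503923,  0.        ,  0.        ,  0.        ,  0.        ]), 'extrinsics': array([[-0.00864478, -0.98686779,  0.16129859,  0.26133429],
       [-0.99992746,  0.00988413,  0.00688276, -0.02372444],
       [-0.00838667, -0.16122739, -0.98688165,  1.78741757],
       [ 0.        ,  0.        ,  0.        ,  1.        ]])}
side {'K': array([[349.15708664,   0.        , 247.93233384],
       [  0.        , 349.15708664, 192.14297253],
       [  0.        ,   0.        ,   1.        ]]), 'dist_coeffs': array([-0.07229411,  0.        ,  0.        ,  0.        ,  0.        ]), 'extrinsics': array([[-0.88368716, -0.32878292,  0.33316482,  0.23038975],
       [-0.46806335,  0.61506115, -0.63452067,  0.5508729 ],
       [ 0.00370282, -0.71666001, -0.69741287,  0.73554385],
       [ 0.        ,  0.        ,  0.        ,  1.        ]])}
{'K': array([[292.23093809,   0.        , 256.14770848],
       [  0.        , 292.23093809, 191.52432957],
       [  0.        ,   0.        ,   1.        ]]), 'dist_coeffs': array([-0.02973554,  0.        ,  0.        ,  0.        ,  0.        ]), 'hand_eye': array([[ 6.77829342e-04, -9.61181326e-01, -2.75916654e-01,
         7.48243210e-02],
       [ 9.99999572e-01,  4.77551668e-04,  7.93048565e-04,
         7.04438716e-04],
       [-6.30499012e-04, -2.75917073e-01,  9.61181237e-01,
        -1.36383437e-01],
       [ 0.00000000e+00,  0.00000000e+00,  0.00000000e+00,
         1.00000000e+00]])}
```

View pics/top.png

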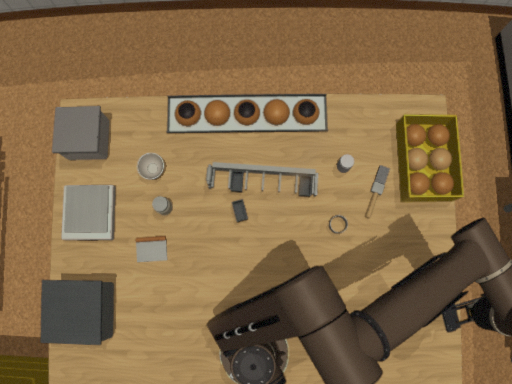

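View pics/side.png

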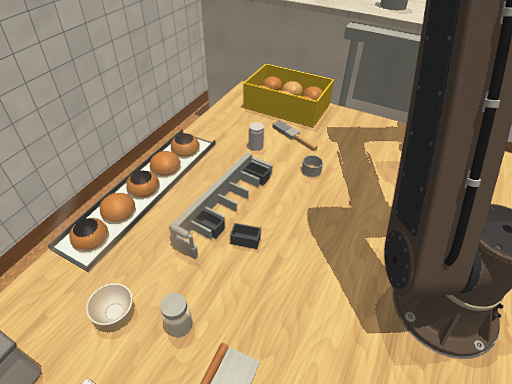

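The top view shows the rack from (208,178) to (317,186) and the loose tin at (240,211). The side view puts the loop handle at the left (+y) end. I'll enlarge the rack to measure it.

```bash
cat > h.py <<'E'
from plant import ctrl
import cv2,numpy as np
def ray(n,px,z,tool=None):
    c=ctrl.calibration(n)
    T=c['extrinsics'] if n!='wrist' else tool@c['hand_eye']
    p=cv2.undistortPoints(np.array(px,float).reshape(-1,1,2),c['K'],c['dist_coeffs'])[:,0]
    d=np.c_[p,np.ones(len(p))]@T[:3,:3].T
    return T[:3,3]+d*((z-T[2,3])/d[:,2])[:,None]
def proj(n,P,tool=None):
    c=ctrl.calibration(n)
    T=c['extrinsics'] if n!='wrist' else tool@c['hand_eye']
    T=np.linalg.inv(T)
    return cv2.projectPoints(np.array(P,float),cv2.Rodrigues(T[:3,:3])[0],T[:3,3],c['K'],c['dist_coeffs'])[0][:,0]
def tool():
    from scipy.spatial.transform import Rotation as R
    o=ctrl.get_obs();T=np.eye(4);T[:3,3]=o['tool_pos'];T[:3,:3]=R.from_euler('xyz',o['orientation'],degrees=True).as_matrix();return T
E
python3 - <<'E'
from h import *
a=cv2.imread('pics/top.png')[150:230,195:330];b=cv2.imread('pics/side.png')[145:265,160:285]
a=cv2.resize(a,None,fx=5.9,fy=5.9,interpolation=2);cv2.imwrite('pics/c1.png',a)
print(ray('top',[[211,165],[318,172]],.06))
print(ray('top',[[240,211]],.038),ray('side',[[245,236]],.038))
E
```

```text
[[ 0.65780594  0.14315797  0.06      ]
 [ 0.62858283 -0.23564915  0.06      ]]
[[0.49522454 0.04158508 0.038     ]] [[0.49543377 0.0608709  0.038     ]]
```

View pics/c1.png

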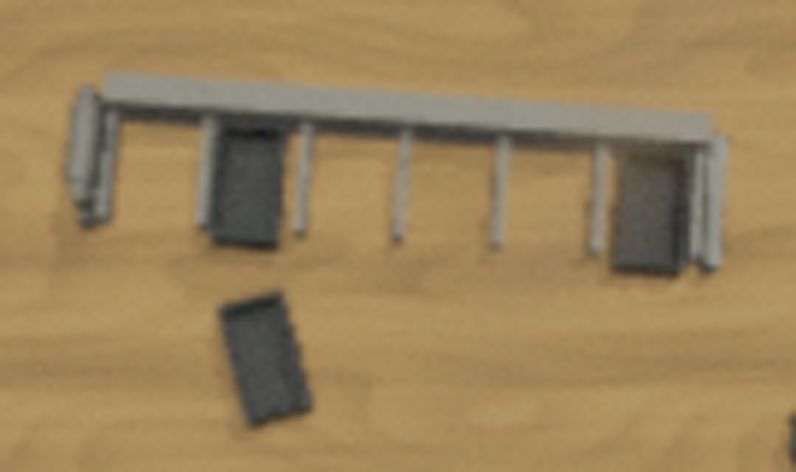

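In the crop, the handle is at the left (+y) end. Gap 1 (a) is empty, gap 2 (b) is full, and gap 3 (c), at crop x 303–402, is empty. The loose tin is centred near (265,358). I'll compute poses and turn the tool square to the rack.

```bash
cat >> h.py <<'E'
def go(x,y,z,yaw):
    "tool-frame travel (mm) after first rolling to yaw; and the roll"
    o=ctrl.get_obs();r=(o['orientation'][2]-yaw+180)%360-180
    a=np.deg2rad(yaw);d=(np.array([x,y,z])-o['tool_pos'])*1000
    c,s=np.cos(a),np.sin(a)
    return 'roll %.1f travel %s'%(r,np.round([c*d[0]+s*d[1],s*d[0]-c*d[1],-d[2]],1))
E
python3 - <<'E'
from h import *
px=lambda L:[[195+x/5.9,150+y/5.9] for x,y in L]
r=ray('top',px([(105,88),(710,126)]),.06);v=r[0]-r[1];print(r,np.linalg.norm(v),'yaw',np.degrees(np.arctan2(-v[0],v[1])))
t=ray('top',px([(220,312),(282,292),(310,408),(250,425)]),.038);print(t,t.mean(0))
print(ray('top',px([(303,235),(402,240)]),.034))
print(go(.38,-.40,.25,175.6))
E
```

```text
[[ 0.65803424  0.13676378  0.06      ]
 [ 0.63098997 -0.22626421  0.06      ]] 0.3640339445831741 yaw -4.260458928010635
[[0.52448597 0.06880071 0.038     ]
 [0.53627174 0.03150238 0.038     ]
 [0.46600096 0.01512688 0.038     ]
 [0.45612064 0.05100658 0.038     ]] [0.49571983 0.04160914 0.038     ]
[[ 0.5716205   0.01877665  0.034     ]
 [ 0.56795039 -0.04097156  0.034     ]]
roll 17.2 travel [-209.8  274.7   -2.3]
```

>>> apply_moves:
  targets:
    - {"travel": [0,0,0],"roll": 5.8,"jaw": 0}
    - {"travel": [0,0,0],"roll": 5.8,"jaw": 0}
    - {"travel": [0,0,0],"roll": 5.6,"jaw": 0}

```text
clock: 0.4
tool_pos: [0.1497, -0.6579, 0.248]
orientation: [179.9, -0.0, 175.4]
force: [-0.0, 0.2, 0.1]
opening: 0.069
gripper_force: 0.0
```

>>> apply_moves:
  targets:
    - {"travel": [-30,39,0],"roll": 0,"jaw": 0}
    - {"travel": [-30,39,0],"roll": 0,"jaw": 0}
    - {"travel": [-30,39,0],"roll": 0,"jaw": 0}
    - {"travel": [-30,39,0],"roll": 0,"jaw": 0}
    - {"travel": [-30,39,0],"roll": 0,"jaw": 0}
    - {"travel": [-30,39,0],"roll": 0,"jaw": 0}
    - {"travel": [-30,39,0],"roll": 0,"jaw": 0}

```text
clock: 1.1
tool_pos: [0.3809, -0.4002, 0.2485]
orientation: [180.0, -0.0, 175.6]
force: [1.7, -1.3, 0.0]
opening: 0.0132
gripper_force: 0.0
```

>>> apply_moves:
  targets:
    - {"travel": [-9,43,0],"roll": 0,"jaw": 0}
    - {"travel": [-9,43,0],"roll": 0,"jaw": 0}
    - {"travel": [-9,43,0],"roll": 0,"jaw": 0}
    - {"travel": [-9,43,0],"roll": 0,"jaw": 0}
    - {"travel": [-9,43,0],"roll": 0,"jaw": 0}
    - {"travel": [-9,43,0],"roll": 0,"jaw": 0}
    - {"travel": [-9,43,0],"roll": 0,"jaw": 0}
    - {"travel": [-9,43,0],"roll": 0,"jaw": 0}
    - {"travel": [-9,43,0],"roll": 0,"jaw": 0}
    - {"travel": [0,0,0],"roll": 0,"jaw": 0}

```text
clock: 2.1
tool_pos: [0.4915, -0.0184, 0.2484]
orientation: [180.0, 0.0, 175.9]
force: [-1.7, -0.7, -0.2]
opening: 0.0002
gripper_force: 0.0
```

```bash
python3 - <<'E'
from h import *
T=tool();np.save('T1.npy',T);print(T[:3,3],ctrl.get_obs()['orientation'])
im=ctrl.snapshot('wrist')[...,::-1];cv2.imwrite('pics/w1.png',im);cv2.imwrite('pics/w1b.png',cv2.resize(im,(800,600),interpolation=2))
E
```

```text
[ 0.49146422 -0.01838518  0.24835262] [1.79975540e+02 1.54955553e-02 1.75859100e+02]
```

View pics/w1b.png

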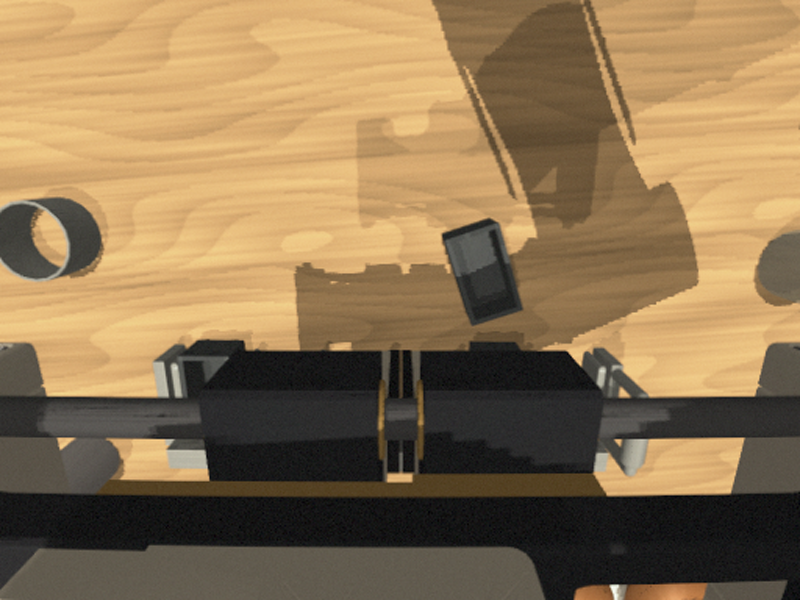

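The wrist view shows the loose tin's rim corners at (443,234), (492,219), (522,308) and (471,324). The gripper hides the rack, so I'll move beyond it and look back.

```bash
python3 - <<'E'
from h import *
T=np.load('T1.npy')
t=ray('wrist',np.array([(443,234),(492,219),(522,308),(471,324)])/1.5625,.038,T);print(t,t.mean(0))
v=t[3]+t[2]-t[0]-t[1];print(np.degrees(np.arctan2(v[1],v[0])))
print(go(.72,.04,.25,175.7))
E
```

```text
[[0.46687315 0.01685686 0.038     ]
 [0.45817032 0.05425756 0.038     ]
 [0.53016626 0.07696202 0.038     ]
 [0.54068693 0.03598717 0.038     ]] [0.49897416 0.0460159  0.038     ]
16.008895428535826
roll 0.1 travel [-224.2   77.1   -1.8]
```

>>> apply_moves:
  targets:
    - {"travel": [-37,12,0],"roll": 0,"jaw": 0}
    - {"travel": [-37,12,0],"roll": 0,"jaw": 0}
    - {"travel": [-37,12,0],"roll": 0,"jaw": 0}
    - {"travel": [-37,12,0],"roll": 0,"jaw": 0}
    - {"travel": [-37,12,0],"roll": 0,"jaw": 0}
    - {"travel": [-37,12,0],"roll": 0,"jaw": 0}
    - {"travel": [0,0,0],"roll": 0,"jaw": 0}

```text
clock: 2.85
tool_pos: [0.7199, 0.0321, 0.2453]
orientation: [-179.9, -0.2, 175.6]
force: [-0.5, 1.2, -0.2]
opening: 0.0003
gripper_force: 0.0
```

```bash
python3 - <<'E'
from h import *
T=tool();np.save('T2.npy',T);print(T[:3,3],ctrl.get_obs()['orientation'])
im=ctrl.snapshot('wrist')[...,::-1];cv2.imwrite('pics/w2.png',im);cv2.imwrite('pics/w2b.png',cv2.resize(im,(800,600),interpolation=2))
E
```

```text
[0.71991206 0.03208284 0.24530652] [-1.79920354e+02 -1.65378732e-01  1.75570745e+02]
```

View pics/w2b.png

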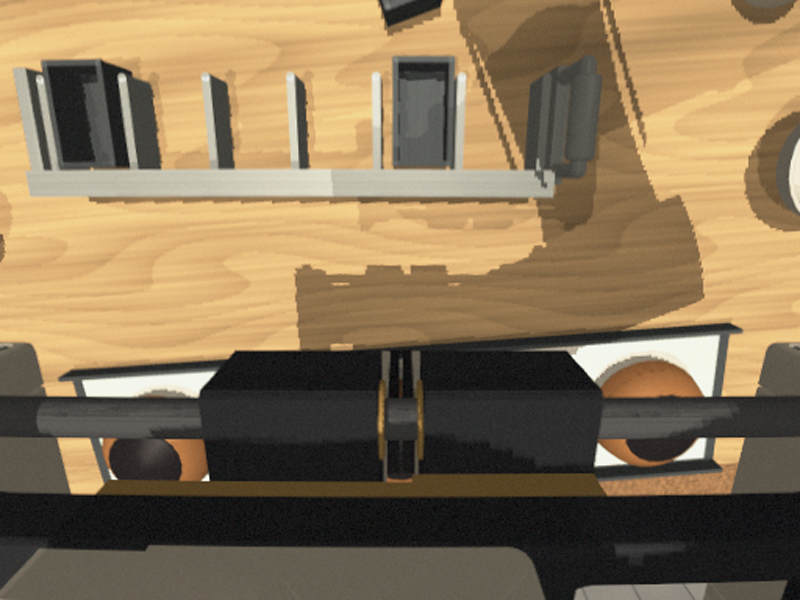

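The wrist view shows the whole rack with the handle at the right (+y). The rail top runs from (28,172–195) to (553,170–196). Divider tips are at x≈461, 377 and 292, with row ≈75. Gap 3 (292–377) is empty.

```bash
python3 - <<'E'
from h import *
T=np.load('T2.npy')
q=lambda L,z:ray('wrist',np.array(L)/1.5625,z,T)
r=q([(28,172),(28,195),(553,170),(553,196)],.06);print(r,r.mean(0))
L=r[:2].mean(0);R=r[2:].mean(0);v=R-L;print(np.linalg.norm(v),np.degrees(np.arctan2(-v[0],v[1])))
print(q([(461,76),(377,75),(292,76),(207,76),(122,76)],.034))
y=v/np.linalg.norm(v)
for n,s in zip('abc',(150,90,30)):
    P=r.mean(0)+y*s/1000;print(n,P,go(P[0],P[1],.1,175.7))
E
```

```text
[[ 0.62529928 -0.21937786  0.06      ]
 [ 0.64062993 -0.22390452  0.06      ]
 [ 0.6532307   0.14220893  0.06      ]
 [ 0.67066549  0.14237649  0.06      ]] [ 0.64745635 -0.03967424  0.06      ]
0.36508618908275414 -4.553392885923525
[[ 0.58519947  0.08562268  0.034     ]
 [ 0.58010931  0.02703518  0.034     ]
 [ 0.57594451 -0.0324527   0.034     ]
 [ 0.57078558 -0.09231173  0.034     ]
 [ 0.56522702 -0.15296974  0.034     ]]
a [0.65936456 0.10985233 0.06      ] roll -0.1 travel [ 64.4  73.5 145.8]
b [0.65460128 0.0500417  0.06      ] roll -0.1 travel [ 64.7  13.5 145.8]
c [ 0.64983799 -0.00976893  0.06      ] roll -0.1 travel [ 65.  -46.5 145.8]
```

>>> apply_moves:
  targets:
    - {"travel": [22,25,0],"roll": 0,"jaw": 0}
    - {"travel": [21,24,20],"roll": 0,"jaw": 0}
    - {"travel": [21,24,30],"roll": 0,"jaw": 0}
    - {"travel": [0,0,40],"roll": 0,"jaw": 0}
    - {"travel": [0,0,40],"roll": 0,"jaw": 0}
    - {"travel": [0,0,18],"roll": 0,"jaw": 0}
    - {"travel": [0,0,0],"roll": 0,"jaw": 0}

```text
clock: 3.6
tool_pos: [0.6562, 0.1085, 0.0976]
orientation: [-179.9, -0.3, 175.6]
force: [-0.1, 0.4, 0.4]
opening: 0.0006
gripper_force: 0.0
```

```bash
python3 - <<'E'
from h import *
print(ctrl.get_obs()['tool_pos'])
print(go(.659,.109,.084,175.5))
im=ctrl.snapshot('side')[...,::-1];cv2.imwrite('pics/s2.png',im);cv2.imwrite('pics/s2c.png',cv2.resize(im[110:270,110:310],None,fx=3.7,fy=3.7,interpolation=2))
E
```

```text
[0.65617687 0.1085275  0.09760158]
roll 0.1 travel [-2.8  0.7 13.6]
```

View pics/s2c.png

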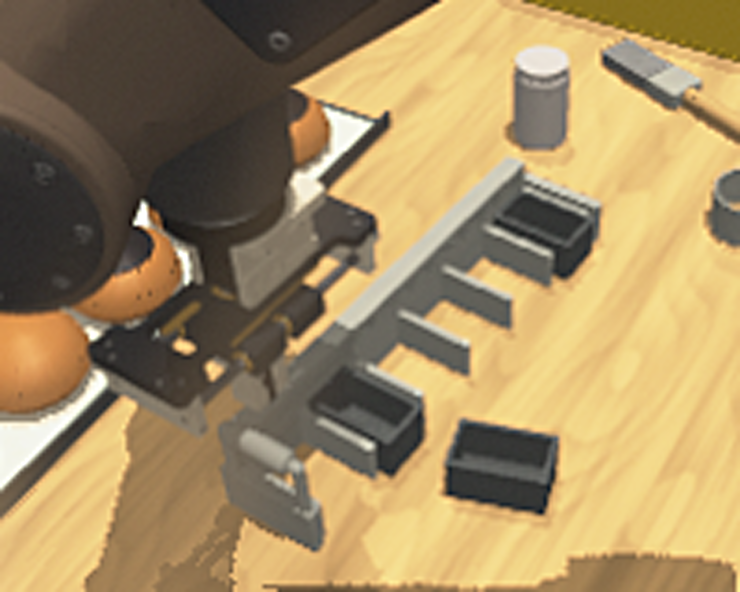

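The side view shows the narrow fingertip above the rail behind gap 1, clear of the handle. Lowering to touch.

>>> apply_moves:
  targets:
    - {"travel": [-3,0,6],"roll": 0.1,"jaw": 0}
    - {"travel": [0,0,6],"roll": 0,"jaw": 0}
    - {"travel": [0,0,1],"roll": 0,"jaw": 0}
    - {"travel": [0,0,1],"roll": 0,"jaw": 0}
    - {"travel": [0,0,0],"roll": 0,"jaw": 0}

```text
clock: 4.15
tool_pos: [0.662, 0.11, 0.0868]
orientation: [180.0, 0.0, 175.5]
force: [0.2, 0.1, -0.2]
opening: 0.001
gripper_force: 0.0
```

>>> apply_moves:
  targets:
    - {"travel": [2,0,1],"roll": 0,"jaw": 0}
    - {"travel": [0,0,1],"roll": 0,"jaw": 0}
    - {"travel": [0,0,1],"roll": 0,"jaw": 0}
    - {"travel": [0,0,0],"roll": 0,"jaw": 0}

```text
clock: 4.55
tool_pos: [0.6598, 0.1102, 0.0834]
orientation: [-180.0, -0.0, 175.5]
force: [-0.3, 0.4, 0.3]
opening: 0.0002
gripper_force: 0.0
```

>>> apply_moves:
  targets:
    - {"travel": [0,0,1],"roll": 0,"jaw": 0}
    - {"travel": [0,0,0],"roll": 0,"jaw": 0}

```text
clock: 4.75
tool_pos: [0.6599, 0.1101, 0.0824]
orientation: [-180.0, -0.0, 175.5]
force: [-0.1, 0.5, 0.4]
opening: 0.0
gripper_force: 0.0
```

>>> apply_moves:
  targets:
    - {"travel": [0,0,0.5],"roll": 0,"jaw": 0}
    - {"travel": [0,0,0],"roll": 0,"jaw": 0}

```text
clock: 4.95
tool_pos: [0.66, 0.1102, 0.0824]
orientation: [180.0, 0.0, 175.5]
force: [-1.4, 0.4, 2.8]
opening: -0.0
gripper_force: 1.6
```

Contact made (2.8 N). Sliding along the rail to gap 2.

>>> apply_moves:
  targets:
    - {"travel": [0,0,0.5],"roll": 0.1,"jaw": 0}
    - {"travel": [0,-8,0],"roll": 0,"jaw": 0}
    - {"travel": [0,-8,0],"roll": 0,"jaw": 0}
    - {"travel": [0,-8,0],"roll": 0,"jaw": 0}
    - {"travel": [0,-8,0],"roll": 0,"jaw": 0}

```text
clock: 5.45
tool_pos: [0.6583, 0.0784, 0.0824]
orientation: [179.9, 0.1, 175.4]
force: [-0.1, 4.1, 6.2]
opening: 0.0004
gripper_force: 2.7
```

>>> apply_moves:
  targets:
    - {"travel": [0,-8,0],"roll": 0,"jaw": 0}
    - {"travel": [0,-8,0],"roll": 0,"jaw": 0}
    - {"travel": [0,-8,0],"roll": 0,"jaw": 0}
    - {"travel": [0,-4,0],"roll": 0,"jaw": 0}
    - {"travel": [0,0,0],"roll": 0,"jaw": 0}

```text
clock: 5.95
tool_pos: [0.656, 0.0496, 0.0824]
orientation: [180.0, 0.1, 175.4]
force: [1.1, 1.4, 3.9]
opening: 0.0004
gripper_force: 2.7
```

In contact behind gap 2 (3.9 N). Continuing to gap 3.

>>> apply_moves:
  targets:
    - {"travel": [0,0,0.3],"roll": 0,"jaw": 0}
    - {"travel": [0,-8,0],"roll": 0,"jaw": 0}
    - {"travel": [0,-8,0],"roll": 0,"jaw": 0}
    - {"travel": [0,-8,0],"roll": 0,"jaw": 0}
    - {"travel": [0,-8,0],"roll": 0,"jaw": 0}

```text
clock: 6.45
tool_pos: [0.6538, 0.0187, 0.0823]
orientation: [179.9, 0.2, 175.4]
force: [0.0, 6.3, 7.3]
opening: 0.0006
gripper_force: 3.6
```

>>> apply_moves:
  targets:
    - {"travel": [0,-8,0],"roll": 0,"jaw": 0}
    - {"travel": [0,-8,0],"roll": 0,"jaw": 0}
    - {"travel": [0,-8,0],"roll": 0,"jaw": 0}
    - {"travel": [0,-3,0],"roll": 0,"jaw": 0}
    - {"travel": [0,0,0],"roll": 0,"jaw": 0}

```text
clock: 6.95
tool_pos: [0.6516, -0.0089, 0.0824]
orientation: [180.0, 0.2, 175.4]
force: [1.2, 2.5, 6.4]
opening: 0.0003
gripper_force: 3.3
```

Touched behind gap 3 (6.4 N). Lift straight off, then go over the loose tin with open fingers so they can steer it from the sides.

>>> apply_moves:
  targets:
    - {"travel": [0,0,-20],"roll": 0,"jaw": 0}
    - {"travel": [0,0,-30],"roll": 0,"jaw": 0}
    - {"travel": [30,8,0],"roll": 0,"jaw": 87}
    - {"travel": [32,9,0],"roll": 0,"jaw": 87}
    - {"travel": [32,9,0],"roll": 0,"jaw": 87}
    - {"travel": [32,9,0],"roll": 0,"jaw": 87}
    - {"travel": [30,8,0],"roll": -7,"jaw": 87}
    - {"travel": [0,0,0],"roll": -7,"jaw": 87}
    - {"travel": [0,0,0],"roll": -6.6,"jaw": 87}
    - {"travel": [0,0,0],"roll": 0,"jaw": 87}

```text
clock: 7.95
tool_pos: [0.4977, 0.0463, 0.1311]
orientation: [-180.0, -0.0, -163.9]
force: [-0.7, 0.2, 0.9]
opening: 0.0587
gripper_force: 0.0
```

```bash
python3 - <<'E'
from h import *
print(go(.498,.0455,.032,196))
T=tool();np.save('T3.npy',T)
im=ctrl.snapshot('wrist')[...,::-1];cv2.imwrite('pics/w3b.png',cv2.resize(im,(800,600),interpolation=2))
E
```

```text
roll 0.1 travel [-0.1 -0.8 99.1]
```

View pics/w3b.png

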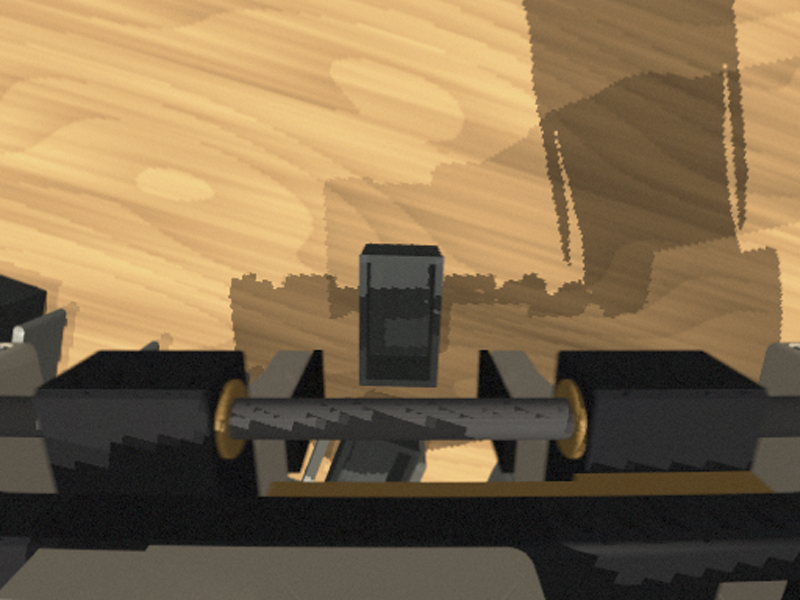

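The tin's rim spans columns 360–443 and rows 252–385, square and centred between the opening fingers. Lower around it and close to just over its width.

>>> apply_moves:
  targets:
    - {"travel": [0,0,0],"roll": 0,"jaw": 87}
    - {"travel": [0,0,10],"roll": 0,"jaw": 87}
    - {"travel": [0,0,25],"roll": 0,"jaw": 87}
    - {"travel": [0,0,25],"roll": 0,"jaw": 87}
    - {"travel": [0,0,20],"roll": 0,"jaw": 87}
    - {"travel": [0,0,12],"roll": 0,"jaw": 70}
    - {"travel": [0,0,5],"roll": 0,"jaw": 60}
    - {"travel": [0,0,0],"roll": 0,"jaw": 50}
    - {"travel": [0,0,0],"roll": 0,"jaw": 46}
    - {"travel": [0,0,0],"roll": 0,"jaw": 46}

```text
clock: 9.0
tool_pos: [0.4988, 0.0471, 0.0349]
orientation: [180.0, 0.1, -164.0]
force: [-0.3, 0.6, -0.7]
opening: 0.0524
gripper_force: 0.0
```

>>> apply_moves:
  targets:
    - {"travel": [0,0,0],"roll": 0,"jaw": 44}
    - {"travel": [0,0,0],"roll": 0,"jaw": 44}
    - {"travel": [0,0,0],"roll": 0,"jaw": 44}
    - {"travel": [0,0,0],"roll": 0,"jaw": 44}

```text
clock: 9.4
tool_pos: [0.4986, 0.0468, 0.0346]
orientation: [-180.0, 0.0, -164.0]
force: [-0.2, -2.8, 2.4]
opening: 0.0441
gripper_force: 1.0
```

>>> apply_moves:
  targets:
    - {"travel": [0,0,0],"roll": 3.5,"jaw": 44}
    - {"travel": [0,0,0],"roll": 3.5,"jaw": 44}
    - {"travel": [0,0,0],"roll": 3.5,"jaw": 44}
    - {"travel": [0,0,0],"roll": 3.5,"jaw": 44}
    - {"travel": [0,0,0],"roll": 3.5,"jaw": 44}
    - {"travel": [0,0,0],"roll": 3.1,"jaw": 44}
    - {"travel": [0,0,0],"roll": 0,"jaw": 44}

```text
clock: 10.1
tool_pos: [0.4984, 0.047, 0.0343]
orientation: [180.0, 0.0, 175.4]
force: [-0.0, -0.3, -0.1]
opening: 0.0438
gripper_force: 0.0
```

>>> apply_moves:
  targets:
    - {"travel": [-1,-6,0],"roll": 0,"jaw": 44}
    - {"travel": [-0.5,-6,0],"roll": 0,"jaw": 44}
    - {"travel": [-0.5,-6,0],"roll": 0,"jaw": 44}
    - {"travel": [-0.5,-6,0],"roll": 0,"jaw": 44}
    - {"travel": [-0.5,-6,0],"roll": 0,"jaw": 44}
    - {"travel": [-0.5,-6,0],"roll": 0,"jaw": 44}
    - {"travel": [0,-4,0],"roll": 0,"jaw": 44}
    - {"travel": [0,-3,0],"roll": 0,"jaw": 44}
    - {"travel": [0,0,0],"roll": 0,"jaw": 44}

```text
clock: 11.0
tool_pos: [0.4981, 0.0032, 0.0342]
orientation: [-180.0, -0.0, 175.4]
force: [-0.4, -0.6, 0.2]
opening: 0.044
gripper_force: 0.0
```

Release, lift clear, and look back from beyond the rack to check the line-up.

>>> apply_moves:
  targets:
    - {"travel": [0,0,0],"roll": 0,"jaw": 60}
    - {"travel": [0,0,0],"roll": 0,"jaw": 60}
    - {"travel": [0,0,0],"roll": 0,"jaw": 60}
    - {"travel": [0,0,-30],"roll": 0,"jaw": 60}
    - {"travel": [0,0,-45],"roll": 0,"jaw": 60}
    - {"travel": [0,0,-45],"roll": 0,"jaw": 30}
    - {"travel": [0,0,-45],"roll": 0,"jaw": 10}

```text
clock: 11.7
tool_pos: [0.4979, 0.0037, 0.201]
orientation: [-180.0, -0.0, 175.4]
force: [1.1, 1.2, -0.9]
opening: 0.0491
gripper_force: 0.0
```

>>> apply_moves:
  targets:
    - {"travel": [-40,0,0],"roll": 0,"jaw": 10}
    - {"travel": [-40,0,0],"roll": 0,"jaw": 10}
    - {"travel": [-40,0,0],"roll": 0,"jaw": 10}
    - {"travel": [-40,0,0],"roll": 0,"jaw": 10}
    - {"travel": [-15,0,0],"roll": 0,"jaw": 10}
    - {"travel": [0,0,0],"roll": 0,"jaw": 10}
    - {"travel": [0,0,0],"roll": 0,"jaw": 10}

```text
clock: 12.4
tool_pos: [0.6722, -0.0102, 0.1984]
orientation: [-180.0, -0.1, 175.4]
force: [-0.5, 0.7, -0.6]
opening: 0.0098
gripper_force: 0.0
```

```bash
python3 - <<'E'
from h import *
T=tool();np.save('T4.npy',T);print(T[:3,3],ctrl.get_obs()['orientation'])
im=ctrl.snapshot('wrist')[...,::-1];cv2.imwrite('pics/w4b.png',cv2.resize(im[:200],None,fx=1.5625,fy=1.5625,interpolation=2))
E
```

```text
[ 0.67219057 -0.0102438   0.19840322] [-1.79985861e+02 -9.18836453e-02  1.75406221e+02]
```

View pics/w4b.png

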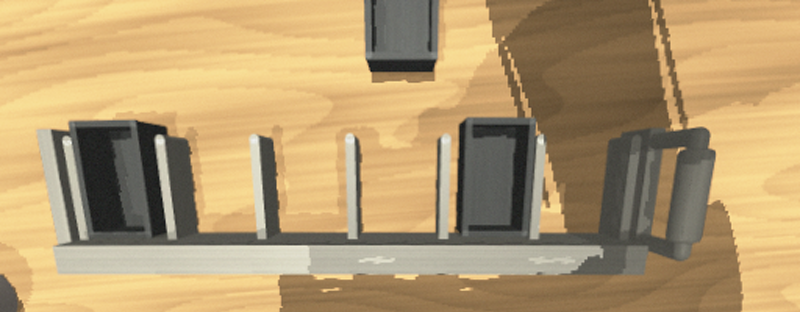

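The tin's front rim corners are at (366,60) and (437,60), and its sides look vertical (square). The gap 3 divider tips are at (351,138) and (445,138). The tin looks nearly centred on gap 3.

```bash
python3 - <<'E'
from h import *
T=np.load('T4.npy');q=lambda L,z:ray('wrist',np.array(L)/1.5625,z,T)
t=q([(366,60),(437,60),(364,3),(440,3)],.038);d=q([(351,138),(445,138)],.034);r=q([(54,260),(648,262)],.06)
a=np.deg2rad(-4.6);y=np.array([-np.sin(a),np.cos(a),0]);x=np.array([np.cos(a),np.sin(a),0])
for n,v in(('tin',t),('div',d),('rail',r)):print(n,v[:,:2].round(4).tolist(),'rack y',(v@y).round(4),'x',(v@x).round(4))
c=d.mean(0);g=(t[0]+t[1])/2-x*.036
print('tin c',g);rear=g-x*.036;P=rear-x*.035+ y*((c-g)@y)*0;print(P,go(P[0],P[1],.13,175.4))
E
```

```text
tin [[0.5335, -0.0188], [0.5368, 0.0232], [0.5032, -0.017], [0.5067, 0.0267]] rack y [0.0241 0.0661 0.0234 0.0673] x [0.5333 0.5332 0.503  0.5029]
div [[0.5763, -0.0327], [0.581, 0.0258]] rack y [0.0136 0.0723] x [0.5771 0.577 ]
rail [[0.6334, -0.2224], [0.6641, 0.1446]] rack y [-0.1709  0.1974] x [0.6492 0.6504]
tin c [0.49927181 0.00506528 0.038     ]
[0.4285005  0.01075941 0.038     ] roll 0.0 travel [244.3   1.3  68.9]
```

>>> apply_moves:
  targets:
    - {"travel": [40,0,0],"roll": 0,"jaw": 14}
    - {"travel": [40,0,0],"roll": 0,"jaw": 14}
    - {"travel": [40,0,0],"roll": 0,"jaw": 14}
    - {"travel": [40,0,0],"roll": 0,"jaw": 14}
    - {"travel": [40,0,0],"roll": 0,"jaw": 14}
    - {"travel": [40,0,0],"roll": 0,"jaw": 14}
    - {"travel": [4,0,0],"roll": 0,"jaw": 14}
    - {"travel": [0,0,0],"roll": 0,"jaw": 14}

```text
clock: 13.25
tool_pos: [0.4283, 0.0093, 0.2003]
orientation: [179.9, 0.1, 175.5]
force: [-0.0, -0.6, 0.9]
opening: 0.0144
gripper_force: 0.0
```

>>> apply_moves:
  targets:
    - {"travel": [0,0,30],"roll": 0,"jaw": 14}
    - {"travel": [0,0,40],"roll": 0,"jaw": 14}
    - {"travel": [0,0,40],"roll": 0,"jaw": 14}
    - {"travel": [0,0,30],"roll": 0,"jaw": 14}
    - {"travel": [0,0,20],"roll": 0,"jaw": 14}
    - {"travel": [0,0,0],"roll": 0,"jaw": 14}
    - {"travel": [0,0,0],"roll": 0,"jaw": 14}

```text
clock: 13.95
tool_pos: [0.4302, 0.0092, 0.0394]
orientation: [-180.0, -0.0, 175.4]
force: [0.1, 0.3, 0.4]
opening: 0.0137
gripper_force: 0.0
```

```bash
python3 - <<'E'
from h import *
a=np.deg2rad(-4.6);p=ctrl.get_obs()['tool_pos'];print('rack x,y',p[0]*np.cos(a)+p[1]*np.sin(a),-p[0]*np.sin(a)+p[1]*np.cos(a),p[2])
E
```

```text
rack x,y 0.4280273385175942 0.04368696941286372 0.03940223927169919
```

>>> apply_moves:
  targets:
    - {"travel": [-5,0,8],"roll": 0,"jaw": 14}
    - {"travel": [-8,0,0],"roll": 0,"jaw": 14}
    - {"travel": [-5,0,0],"roll": 0,"jaw": 14}
    - {"travel": [-5,0,0],"roll": 0,"jaw": 14}
    - {"travel": [-5,0,0],"roll": 0,"jaw": 14}
    - {"travel": [-5,0,0],"roll": 0,"jaw": 14}
    - {"travel": [-5,0,0],"roll": 0,"jaw": 14}
    - {"travel": [-5,0,0],"roll": 0,"jaw": 14}
    - {"travel": [-5,0,0],"roll": 0,"jaw": 14}
    - {"travel": [-5,0,0],"roll": 0,"jaw": 14}

```text
clock: 14.95
tool_pos: [0.4827, 0.0049, 0.0312]
orientation: [-180.0, -0.0, 175.4]
force: [-4.6, -0.7, 2.2]
opening: 0.0143
gripper_force: 1.4
```

>>> apply_moves:
  targets:
    - {"travel": [-5,0,0],"roll": 0,"jaw": 14}
    - {"travel": [-5,0,0],"roll": 0,"jaw": 14}
    - {"travel": [-5,0,0],"roll": 0,"jaw": 14}
    - {"travel": [-4,0,0],"roll": 0,"jaw": 14}

```text
clock: 15.35
tool_pos: [0.5021, 0.0035, 0.0312]
orientation: [180.0, 0.0, 175.4]
force: [-3.0, -0.3, 1.9]
opening: 0.0138
gripper_force: 1.3
```

>>> apply_moves:
  targets:
    - {"travel": [-4,0,0],"roll": 0,"jaw": 14}
    - {"travel": [-4,0,0],"roll": 0,"jaw": 14}
    - {"travel": [-4,0,0],"roll": 0,"jaw": 14}
    - {"travel": [-4,0,0],"roll": 0,"jaw": 14}
    - {"travel": [-4,0,0],"roll": 0,"jaw": 14}

```text
clock: 15.85
tool_pos: [0.5217, 0.0019, 0.0312]
orientation: [180.0, -0.0, 175.4]
force: [-0.8, -0.5, 0.6]
opening: 0.0141
gripper_force: 0.7
```

>>> apply_moves:
  targets:
    - {"travel": [-4,0,0],"roll": 0,"jaw": 14}
    - {"travel": [-4,0,0],"roll": 0,"jaw": 14}
    - {"travel": [-4,0,0],"roll": 0,"jaw": 14}
    - {"travel": [-4,0,0],"roll": 0,"jaw": 14}
    - {"travel": [-4,0,0],"roll": 0,"jaw": 14}

```text
clock: 16.35
tool_pos: [0.5416, 0.0002, 0.0312]
orientation: [180.0, -0.0, 175.4]
force: [-1.4, -0.2, 0.1]
opening: 0.0143
gripper_force: 0.5
```

>>> apply_moves:
  targets:
    - {"travel": [-3,0,0],"roll": 0,"jaw": 14}
    - {"travel": [-3,0,0],"roll": 0,"jaw": 14}
    - {"travel": [-3,0,0],"roll": 0,"jaw": 14}

```text
clock: 16.65
tool_pos: [0.5504, -0.0005, 0.0313]
orientation: [-180.0, -0.0, 175.4]
force: [-1.0, -0.2, -1.2]
opening: 0.0142
gripper_force: 0.5
```

Rack x is about 0.549, with roughly 12 mm to go. Pushing gently in small steps until the force rises.

>>> apply_moves:
  targets:
    - {"travel": [-2,0,0],"roll": 0,"jaw": 14}
    - {"travel": [-2,0,0],"roll": 0,"jaw": 14}
    - {"travel": [-2,0,0],"roll": 0,"jaw": 14}
    - {"travel": [-1,0,0],"roll": 0,"jaw": 14}

```text
clock: 17.05
tool_pos: [0.5575, -0.001, 0.0312]
orientation: [180.0, 0.0, 175.4]
force: [-1.2, -0.2, 0.2]
opening: 0.0141
gripper_force: 0.6
```

>>> apply_moves:
  targets:
    - {"travel": [-1,0,0],"roll": 0,"jaw": 14}
    - {"travel": [-1,0,0],"roll": 0,"jaw": 14}

```text
clock: 17.25
tool_pos: [0.5592, -0.0012, 0.0313]
orientation: [-180.0, -0.0, 175.4]
force: [-0.9, 0.5, 0.1]
opening: 0.014
gripper_force: 0.5
```

>>> apply_moves:
  targets:
    - {"travel": [-1,0,0],"roll": 0,"jaw": 14}
    - {"travel": [-1,0,0],"roll": 0,"jaw": 14}

```text
clock: 17.45
tool_pos: [0.5594, -0.0014, 0.031]
orientation: [-180.0, -0.2, 175.4]
force: [-10.4, 5.0, 6.8]
opening: 0.0144
gripper_force: 5.4
```

>>> apply_moves:
  targets:
    - {"travel": [-1,0,0],"roll": 0,"jaw": 14}
    - {"travel": [0,0,0],"roll": 0,"jaw": 14}

```text
clock: 17.65
tool_pos: [0.5594, -0.0015, 0.0309]
orientation: [-180.0, -0.3, 175.4]
force: [-11.4, 3.8, 6.1]
opening: 0.0138
gripper_force: 5.7
```

Solid stop. Back straight off, lift, and look from beyond the rack.

>>> apply_moves:
  targets:
    - {"travel": [4,0,0],"roll": 0,"jaw": 14}
    - {"travel": [15,0,0],"roll": 0,"jaw": 14}
    - {"travel": [20,0,0],"roll": 0,"jaw": 14}
    - {"travel": [0,0,-40],"roll": 0,"jaw": 14}
    - {"travel": [0,0,-45],"roll": 0,"jaw": 14}
    - {"travel": [0,0,-45],"roll": 0,"jaw": 14}
    - {"travel": [0,0,-38],"roll": 0,"jaw": 14}

```text
clock: 18.35
tool_pos: [0.5241, 0.0018, 0.2023]
orientation: [179.9, 0.2, 175.4]
force: [1.3, 0.0, -0.1]
opening: 0.0141
gripper_force: 0.0
```

>>> apply_moves:
  targets:
    - {"travel": [-40,0,0],"roll": 0,"jaw": 14}
    - {"travel": [-40,0,0],"roll": 0,"jaw": 14}
    - {"travel": [-40,0,0],"roll": 0,"jaw": 14}
    - {"travel": [-32,0,0],"roll": 0,"jaw": 14}
    - {"travel": [0,0,0],"roll": 0,"jaw": 14}
    - {"travel": [0,0,0],"roll": 0,"jaw": 14}

```text
clock: 18.95
tool_pos: [0.6752, -0.0107, 0.1983]
orientation: [-180.0, -0.0, 175.4]
force: [0.5, 0.2, -0.3]
opening: 0.014
gripper_force: 0.0
```

```bash
python3 - <<'E'
from h import *
T=tool();np.save('T5.npy',T);print(T[:3,3],ctrl.get_obs()['clock'])
im=ctrl.snapshot('wrist')[...,::-1];cv2.imwrite('pics/w5b.png',cv2.resize(im[:200],None,fx=1.5625,fy=1.5625,interpolation=2))
E
```

```text
[ 0.67524921 -0.0106625   0.19831454] 18.95
```

View pics/w5b.png

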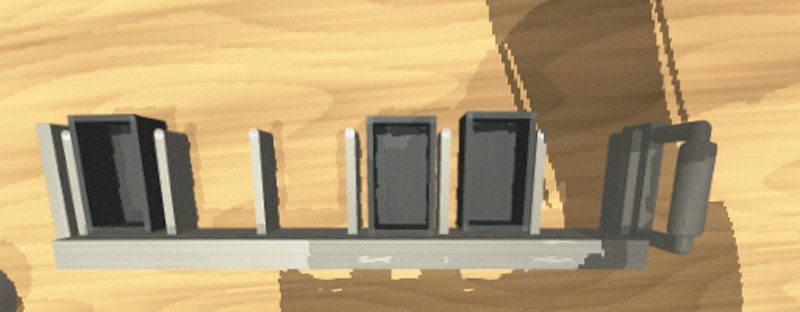

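The tin sits square in gap 3: its rim spans columns 367–437, and its rear edge, at row 117, is at least as deep as the parked tins (rows 112–115). The parked tins haven't moved, and the hand is clear.

```bash
python3 -c "
from plant import ctrl
print(ctrl.close_job())"
```

```text
the job is handed in; nothing more can be done
None
```

I touched the rail behind gaps 1, 2 and 3 in turn, counting from the handle end, then pushed the loose tin into gap 3 until it stopped firmly against the back panel, and handed the job in at about 19 s.

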